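Lock the tile and index the line guide to the third stop

TASK

Get the tile-lining jig ready for drawing a line: first swing the yellow keeper bar shut over the tile's edge until it snaps into its catch, then grip the red index knob and turn it clockwise, seen from above, three clicks on from where it stands, to the third stop and no further. Finish while still gripping the knob there, keeping it at the third stop; leave the tile in its seat and the jars, the brush and the spare tile where they are.

Things in the scene. Friction and masses are not known exactly. Their poses are not given: they have to be found in the camera images.
- jig: Jig fixed to the bench: aluminium plate 12 mm thick, x -98 to 98, y -175 to 85 mm. Origin on the bench under the seat's middle; z up. Yellow keeper bar on its +y side; blue round knob housing (72 mm across, top 36 mm up) at (0, -130) mm. A brass line guide lies across the tile, top 29 mm up (its black shoe 35 mm); the knob drives it 12 mm to +x per click. Fences 18 mm up.
- index_knob: Index knob: red bar grip 44 mm long (its x), 14 mm wide (y), 30 mm high, on a black disc 44 mm across. Origin on the turning axis at the disc's underside, 36 mm above the bench; bar from 44 to 74 mm; z up. A white line on top marks the pointer end (its -x). Turns with the knob. Nothing taller than 40 mm stands within 80 mm of the axis.
- index_grip (a point): Point on the knob's axis to grip, 64 mm above the bench (10 mm below the bar's top); its axes are the red bar's: x along the bar, y across it (14 mm).
- index (a joint): Knob angle, rad; grows clockwise seen from above. Starts at 0, the start stop (pointer at the red tick). A sprung ball holds it at a stop every 0.419 rad (24 degrees); the third is 1.257; stops go on to the seventh. White ticks on the housing mark the stops, the third and sixth longer. A click takes about 0.1 to 0.15 N m; let go, it falls into the nearest stop.
- keeper (a joint): Keeper bar angle, rad: 0 shut, growing as it opens; starts between 0.55 and 1.0. Shuts anticlockwise seen from above, its free end swinging in over the tile's edge. Swings level, freely, stays where left. In the last 0.08 rad it meets a sprung ball catch: 4 to 8 N at the post pushes it over; inside 0.03 rad the ball snaps it to 0 and holds it.
- keeper_grip (a point): Centre of the black upright post on the keeper bar near its free end, 58.5 mm above the bench. The post is 16 mm across and stands from 32.5 to 66.5 mm above the bench. Its axes turn with the bar: -x points along the bar from hinge to free end, +y across the bar, the way it opens; z up. 125 mm from the hinge.
- keeper_hinge (a point): Point on the keeper bar's upright hinge axis, level with keeper_grip (58.5 mm above the bench). The yellow bar is 150 mm long, 18 mm wide, 10 mm thick, its top 32.5 mm above the bench.
- tile: Buff ceramic tile 108 by 108 by 8 mm lying loose in the jig's seat, top 20 mm above the bench. Origin at the centre of its underside.
- spare_tile: Same kind of tile lying flat on the bench to the jig's -y side, next to the knob, to be left alone. Origin at the centre of its underside.
- blue_jar: Closed glaze jar, blue lid, 60 mm across, 85 mm tall, standing on the bench beyond the jig, to be left alone. Origin at its underside.
- green_jar: Closed glaze jar, green lid, 60 mm across, 85 mm tall, standing on the bench beyond the jig, to be left alone. Origin at its underside.
- brush: Brush 170 mm long lying on the bench beyond the jig, to be left alone. Its x runs along it.
Not all that is in view belongs to the job. What is shaped like the tile but pink or turquoise is not meant.

How it is judged:
By the outcome, as a careful person would: the job done as asked, in the order asked, and still so for the second after the job is handed in, while the arm keeps its last pose, push and grip.
It also fails if it takes over 45 s, if anything falls off the work surface, if the arm or the gripper's body presses on something with over 40 N, if the wrist force passes 120 N, or if a joint passes its speed limit or range.

ROBOT

A 7-joint arm with a two-finger parallel gripper is mounted at the origin on the work surface. World frame = base frame: x ahead of the robot, y to its left, z up, the work surface at z = 0. Lengths are in m, angles in rad, forces in N, time in s.
With the tool pointing down it reaches from about 0.4 to 0.9 m from the base axis. Payload 5.6 kg.
Tool frame: the origin (TCP) lies at the very end of the fingers, on their centre line; the grasp point (between the pads) lies manip.pinch_z behind it (manip.pinch_z is the distance from the TCP to the grasp point, in m); z points along the fingers, y is the line along which they close (so a half turn about z gives the same grasp; the last joint's range is limited). The gripper opens to 92 mm and grips with 3 to 60 N. Pads are 20 mm wide; open, the fingers measure 128 mm over their backs; the gripper's body (75 mm by 189 mm) begins 69 mm behind the grasp point.
Start: joints at [-1.342, 0.468, -0.012, 1.603, 0.006, 1.071, -0.056], TCP at [0.175, 0.626, 0.215] pointing down, gripper open.
Joint ranges: [-2.53, 2.53], [-0.31, 2.02], [-1.57, 1.55], [0.28, 2.44], [-1.29, 4.43], [0.15, 1.84], [-2.92, 2.92]. Speed limits (rad/s): [2.57, 2.57, 3.14, 3.14, 3.14, 3.14, 3.14].

INTERFACE

Orientations are given as a unit quaternion [x, y, z, w].
In Python, from workcell import manip gives the robot as it stands.
- The arm moves only by the tool send_rows, never from a script. Its arguments are lists of equal length, an entry for each row: "offset": the shift along the world's x, y, z in mm, a list of three; "dr": the turn, a rotation vector about the world's x, y, z in degrees, a list of three; "grip": the closure, from 0 (fully open) to 1 (shut). A call has 1 to 8 rows; each row shifts and turns the commanded pose from where the row before left it; what a row does not reach is not made up. A row lasts 1/12 s, in which the tool goes at most 41.7 mm and 7.16 degrees, less where a joint would pass 70% of its speed; a pose out of reach is approached as far as the arm can. A call with a gripper value outside its range is refused whole. The fingers move at their own pace and stop on an object; "grip_force" is the grip in N (left out, the last holds). Time passes only in rows, so rows that do not move let the fingers close. It gives the time, the measured TCP pose, the force, the opening and the grip force at its end, in the units of the state.
- manip.state(): the state, without advancing time (a new reading comes with each control period).
- manip.get_image(name): name is "scene" or "top"; returns a dict with "color" (400x640x3 uint8, red, green, blue), "fx", "fy", "cx", "cy" (pixels), "R" (3x3) and "t" (3): a world point X has camera coordinates R X + t. Camera axes: x right, y down, z forward; pixel columns grow to the right and rows downward; lengths in m; the calibration is good to about 2 mm. A picture is of the moment at which its call begins. There is no depth.
- manip.hand_in(): hands the job in; it is judged then, once.
Trained networks look in a picture, given as the dict that the camera call returned (one of the last four; its "shot" number tells which), for a name from the list of things; names that differ only in an ending like _2 or _b are one class to them, and where a whole thing is asked for, a point or a joint stands for the part that bears it (a point fixed in the world has none). Each returns a list of dicts, best first, with "score" (0 to 1); they miss things now and then, are a little off and sometimes report something else, mostly with a low value. They report only what shows in the picture. A call takes as long as a camera call. They do not tell look-alikes from the thing itself.
- manip.search_frame(name, picture): "uv" ([column, row] in pixels, amid what is visible of it).
- manip.silhouettes(name, picture): "pixels" (400x640 bool, what is visible of it) and "uv" ([column, row] in pixels, amid what is visible of it).
The state is a dict: "clock": time; "qpos": joint angles; "qd": joint speeds; "tau": joint torques, N m; "position": TCP position; "tcp_rot": TCP orientation; "contact_force": force on the tool from outside, world axes, zero at the start; "ft_torque": the same for the moment, N m; "grip_width": finger opening in m; "finger_force": force on a finger pad.
Only numpy, scipy, OpenCV 4.12 (cv2) and the standard library are available. Lean on these libraries where they do the work, as an engineer would, in place of code of your own. Each camera call takes 0.05 s, during which the arm holds its last target. There are 200 camera calls.

## Working session

There is one attempt and no reset: what is moved stays moved. The work goes in short steps, Python scripts to look and compute and a tool call to move; the robot and the scene stay as the last step left them, time stands still between calls to the robot, and variables do not carry over. Pictures are saved under pics/ and viewed, at most 10 in all, crops included, and the job is handed in when it is done.

Besides the shell and the picture viewer there is one more tool, called after "Call:" as a command line: name --argument value ..., lists and objects as JSON in quotes. send_rows: Moves the arm, as the interface text tells. Its arguments: {"type":"object","properties":{"offset":{"type":"array","items":{"type":"array","items":{"type":"number"}}},"dr":{"type":"array","items":{"type":"array","items":{"type":"number"}}},"grip":{"type":"array","items":{"type":"number"}},"grip_force":{"type":"number"}},"required":["offset","dr","grip"]}

```bash
mkdir -p pics; cat > h.py <<'E'
import numpy as np, cv2
from workcell import manip
def shots():
    return {n:manip.get_image(n) for n in ("scene","top")}
def proj(im,X):
    X=np.atleast_2d(X); c=X@np.array(im["R"]).T+np.array(im["t"])
    return np.c_[im["fx"]*c[:,0]/c[:,2]+im["cx"], im["fy"]*c[:,1]/c[:,2]+im["cy"]]
def ray(im,uv):
    R=np.array(im["R"]);t=np.array(im["t"])
    d=R.T@np.array([(uv[0]-im["cx"])/im["fx"],(uv[1]-im["cy"])/im["fy"],1]); return -R.T@t, d
def onz(im,uv,z):
    o,d=ray(im,uv); return o+d*(z-o[2])/d[2]
def tri(a,ua,b,ub):
    A=[];B=[]
    for im,u in((a,ua),(b,ub)):
        o,d=ray(im,u); d=d/np.linalg.norm(d); P=np.eye(3)-np.outer(d,d); A.append(P);B.append(P@o)
    A=np.vstack(A);B=np.hstack(B); x=np.linalg.lstsq(A,B,rcond=None)[0]
    return x, np.linalg.norm(A@x-B)
E
python3 - <<'E'
from h import *
S=shots(); print(manip.pinch_z); st=manip.state(); print(st)
for n,im in S.items():
    cv2.imwrite(f"pics/{n}0.png",im["color"][:,:,::-1])
    print(n,"cam",-np.array(im["R"]).T@im["t"],im["fx"])
    for k in ("jig","index_knob","index_grip","keeper_grip","keeper","keeper_hinge","tile","spare_tile","blue_jar","green_jar","brush"):
        try: print(k,[(np.round(r["uv"],1).tolist(),round(r["score"],2)) for r in manip.search_frame(k,im)[:3]])
        except Exception as e: print(k,e)
E
```

```text
0.0187
{'clock': 0.1, 'qpos': array([-1.34199614,  0.4683047 , -0.0116137 ,  1.60351724,  0.00599071,
        1.07140223, -0.05631067]), 'qd': array([ 0.0012636 , -0.00243563,  0.0008091 , -0.00164519, -0.00108147,
       -0.0011718 ,  0.0007888 ]), 'tau': array([ 8.40444318e-04, -5.21644878e+01, -1.26615100e-02, -2.44363225e+01,
       -5.68993867e-02,  1.40818488e-02,  5.29327485e-05]), 'position': array([0.17441855, 0.62561916, 0.21373141]), 'tcp_rot': array([ 1.35516766e-01,  9.90774731e-01, -7.96378327e-04, -5.72974120e-05]), 'contact_force': array([-0.2593573 ,  0.08103038, -0.34330312]), 'ft_torque': array([-0.01559142,  0.00992866, -0.0048752 ]), 'finger_force': 0.0, 'grip_width': 0.09202525901170178}
scene cam [ 1.05802578 -0.49862067  0.65018496] 361.3781094921568
jig [([361.2, 221.2], 0.67), ([291.5, 242.9], 0.63)]
index_knob [([267.7, 238.1], 0.89)]
index_grip [([267.5, 235.8], 0.7)]
keeper_grip [([360.1, 221.5], 0.96)]
keeper [([361.8, 225.1], 0.62)]
keeper_hinge [([361.6, 220.7], 0.81), ([268.9, 237.2], 0.31)]
tile [([355.0, 171.7], 0.97), ([323.8, 233.4], 0.93), ([420.0, 209.6], 0.86)]
spare_tile [([209.4, 270.0], 0.92)]
blue_jar [([297.0, 292.2], 0.84), ([207.6, 267.0], 0.23)]
green_jar [([346.0, 272.0], 0.85)]
brush [([403.1, 260.6], 0.58)]
top cam [ 0.35566236 -0.06932856  1.04751819] 445.1012402564298
jig [([368.0, 210.7], 0.96)]
index_knob [([395.5, 215.3], 0.85)]
index_grip [([392.7, 217.2], 0.68)]
keeper_grip [([304.2, 181.4], 0.75)]
keeper [([307.8, 179.8], 0.55)]
keeper_hinge [([304.5, 178.9], 0.89)]
tile [([380.1, 322.5], 0.92), ([339.8, 194.6], 0.8), ([234.4, 158.7], 0.8)]
spare_tile [([453.7, 234.4], 0.82), ([307.3, 179.2], 0.38)]
blue_jar [([409.2, 152.3], 0.69)]
green_jar [([367.1, 136.5], 0.86), ([394.1, 216.1], 0.69)]
brush [([308.3, 124.0], 0.69)]
```

```bash
python3 - <<'E'
import cv2
a=cv2.imread("pics/top0.png")[80:310,180:500]; cv2.imwrite("pics/topc.png",cv2.resize(a,None,fx=2.5,fy=2.5,interpolation=cv2.INTER_CUBIC))
a=cv2.imread("pics/scene0.png")[130:330,160:460]; cv2.imwrite("pics/scenec.png",cv2.resize(a,None,fx=2.6,fy=2.6,interpolation=cv2.INTER_CUBIC))
E
```

```text
(no output)
```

View pics/topc.png

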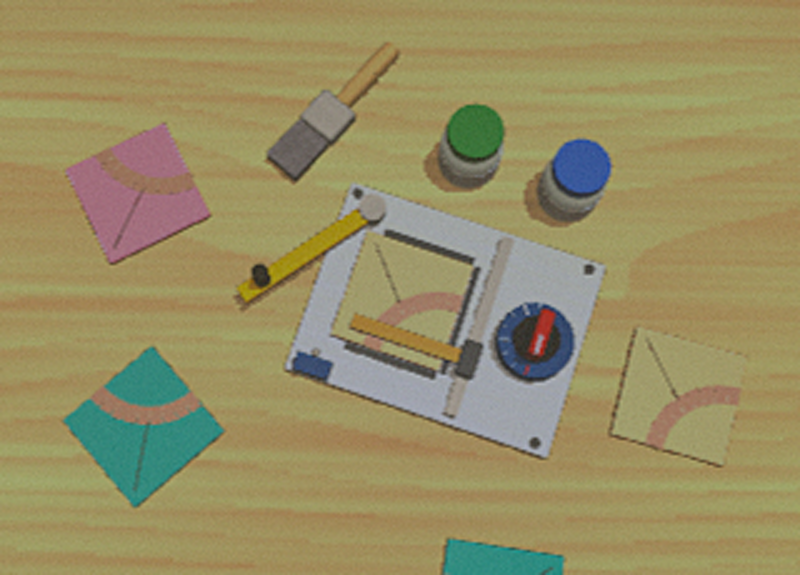

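View pics/scenec.png

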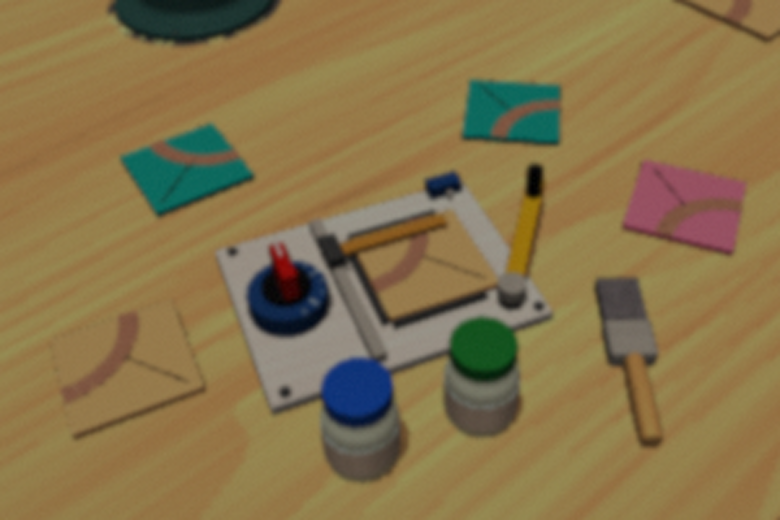

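The top view shows the jig (plate corners at crop (355,185), (605,263), (547,458), (288,372)), the open keeper with its post at about (261,274), the hinge at (372,208), and the catch at (312,362). The knob is at about (540,333) with its white pointer end pointing down. The scene crop shows the post at (535,172) and the knob at (285,268), beside the two jars.

```bash
cat > fit.py <<'E'
from h import *
from scipy.optimize import least_squares
S=shots(); T,C=S["top"],S["scene"]
tc=lambda p:np.array(p)/2.5+[180,80]
sc=lambda p:np.array(p)/2.6+[160,130]
cor=np.array([[98,85],[98,-175],[-98,-175],[-98,85]])/1e3
tu=[tc(p) for p in((355,185),(605,263),(547,458),(288,372))]
su=[sc(p) for p in((552,316),(275,409),(217,252),(462,188))]
def J(p,X):
    c,s=np.cos(p[2]),np.sin(p[2]); X=np.atleast_2d(X)
    return np.c_[p[0]+c*X[:,0]-s*X[:,1],p[1]+s*X[:,0]+c*X[:,1],X[:,2]]
X=np.c_[cor,np.full(4,.012)]
W=np.array([onz(T,u,.012) for u in tu]); print("top corners",W.round(3).tolist())
g=W[:2].mean(0)-W[2:].mean(0); p0=[*W.mean(0)[:2],np.arctan2(g[1],g[0])]
res=lambda p:np.r_[(proj(T,J(p,X))-tu).ravel(),(proj(C,J(p,X))-su).ravel()]
r=least_squares(res,p0); p=r.x; print("jig",p.round(4),np.degrees(p[2]),r.fun.round(1))
np.save("jig.npy",p)
for n in("index_knob","keeper_grip","keeper_hinge"):
    for k,im in S.items():
        for q in manip.silhouettes(n,im)[:1]:
            ys,xs=np.nonzero(q["pixels"]); print(n,k,q["score"],xs.min(),xs.max(),ys.min(),ys.max(),len(xs))
# colour blobs
def red(im):
    h=cv2.cvtColor(im["color"],cv2.COLOR_RGB2HSV).astype(int); m=((h[...,0]<6)|(h[...,0]>174))&(h[...,1]>170)&(h[...,2]>90)
    n,l,s,c=cv2.connectedComponentsWithStats(m.astype(np.uint8)); i=1+np.argmax(s[1:,4]); return (l==i),c[i],s[i]
def dark(im,u,r=14):
    g=im["color"].max(2); m=np.zeros_like(g); x,y=map(int,u); m[y-r:y+r,x-r:x+r]=1
    m=((g<60)&(m>0)).astype(np.uint8); n,l,s,c=cv2.connectedComponentsWithStats(m); i=1+np.argmax(s[1:,4]); return (l==i),c[i],s[i]
rt,rs=red(T),red(C); print("red",rt[1],rt[2],rs[1],rs[2],tri(T,rt[1],C,rs[1]))
print("knob pred axis z59", J(p,[0,-.13,.059]), proj(T,J(p,[0,-.13,.059])),proj(C,J(p,[0,-.13,.059])))
ys,xs=np.nonzero(rt[0]); print("bar ang px",cv2.minAreaRect(np.c_[xs,ys].astype(np.float32)))
dt,ds=dark(T,tc((261,274))),dark(C,sc((535,180))); print("post",dt[1],dt[2],ds[1],ds[2],tri(T,dt[1],C,ds[1]))
h=tri(T,tc((373,207)),C,sc((512,285))); print("hinge",h)
print("J^-1 hinge", np.array([[np.cos(p[2]),np.sin(p[2])],[-np.sin(p[2]),np.cos(p[2])]])@(h[0][:2]-p[:2]))
E
python3 fit.py
```

```text
top corners [[0.706, -0.056, 0.012], [0.631, -0.298, 0.012], [0.444, -0.239, 0.012], [0.52, 0.003, 0.012]]
jig [ 0.5919 -0.1034 -0.3098] -17.748201779119764 [-1.5 -2.2  0.9 -0.2  0.5 -0.6 -1.7 -1.9  0.3 -1.6 -2.1  0.5 -1.8 -0.3
 -0.7 -3.3]
index_knob scene 0.83 261 278 223 246 286
index_knob top 0.78 386 403 204 223 290
keeper_grip scene 0.85 351 369 193 246 441
keeper_grip top 0.59 275 333 159 199 541
keeper_hinge scene 0.74 351 368 194 245 432
keeper_hinge top 0.69 275 334 158 200 666
red [396.8961039  211.33766234] [392 204  10  19  77] [ 75.80577428 120.58792651] [ 56 106  43  30 381] (array([ 0.47970956, -0.32163991,  0.3734463 ]), np.float64(0.2017845113195287))
knob pred axis z59 [[ 0.55230987 -0.22722912  0.059     ]] [[396.16765212 213.22596058]] [[268.60759366 234.7220274 ]]
bar ang px ((396.4495544433594, 212.8348846435547), (5.555392265319824, 18.3902645111084), 16.699243545532227)
post [283.85714286 189.68571429] [281 186   7   8  35] [365.01785714 199.30357143] [363 194   5  12  56] (array([0.6044705 , 0.02952946, 0.0506354 ]), np.float64(0.00040545937160015396))
hinge (array([ 0.67740052, -0.0729944 ,  0.03395912]), np.float64(0.0016617187284584097))
J^-1 hinge [0.07212096 0.05502591]
```

Call:
send_rows --offset '[[21,-30,0],[21,-30,0],[21,-30,0],[21,-30,0],[21,-30,0],[21,-30,0],[21,-30,0],[21,-30,0]]' --dr '[[0,0,-1],[0,0,-1],[0,0,0],[0,0,0],[0,0,0],[0,0,0],[0,0,0],[0,0,0]]' --grip '[0.4,0.4,0.4,0.4,0.4,0.4,0.4,0.4]' --grip_force 20

```text
clock: 2.27
position: [0.3433, 0.3846, 0.2149]
tcp_rot: [0.153, 0.988, 0.0, 0.0]
contact_force: [0.6, -0.0, 0.1]
grip_width: 0.0553
finger_force: 0.0
```

Call:
send_rows --offset '[[21,-30,0],[21,-30,0],[21,-30,0],[21,-30,0],[21,-30,0],[21,-30,0],[21,-30,0],[21,-30,0]]' --dr '[[0,0,0],[0,0,0],[0,0,0],[0,0,0],[0,0,0],[0,0,0],[0,0,0],[0,0,0]]' --grip '[0.4,0.4,0.4,0.4,0.4,0.4,0.4,0.4]'

```text
clock: 2.93
position: [0.5114, 0.1446, 0.215]
tcp_rot: [0.153, 0.988, 0.0, 0.0]
contact_force: [0.4, 0.6, -0.1]
grip_width: 0.0551
finger_force: 0.0
```

Call:
send_rows --offset '[[25,-30,0],[25,-30,0],[25,-30,-20],[19,-26,-30],[0,0,-30],[0,0,-20],[0,0,0]]' --dr '[[0,0,0],[0,0,0],[0,0,0],[0,0,0],[0,0,0],[0,0,0],[0,0,0]]' --grip '[0.4,0.4,0.4,0.4,0.4,0.4,0.4]'

```text
clock: 3.52
position: [0.5992, 0.0322, 0.1127]
tcp_rot: [0.153, 0.988, -0.001, -0.004]
contact_force: [-1.3, -0.2, 0.2]
grip_width: 0.055
finger_force: 0.0
```

```bash
python3 - <<'E'
from h import *
S=shots(); st=manip.state(); print(st["position"],st["qpos"].round(2))
a=S["scene"]["color"][120:320,200:460,::-1].copy(); b=S["top"]["color"][120:300,240:500,::-1].copy()
P=np.array([.6045,.0295,.0665])
print(proj(S["scene"],st["position"])-[200,120],proj(S["scene"],P)-[200,120])
o=np.zeros((600,780,3),np.uint8); o[:,:]=cv2.resize(a,(780,600),interpolation=cv2.INTER_CUBIC)
cv2.imwrite("pics/s1.png",o)
E
```

```text
[0.60211572 0.03313603 0.11710441] [-0.33  0.51  0.29  1.82 -0.19  0.84  1.32]
[[167.35286898  57.39682677]] [[165.56498001  74.49940608]]
```

View pics/s1.png

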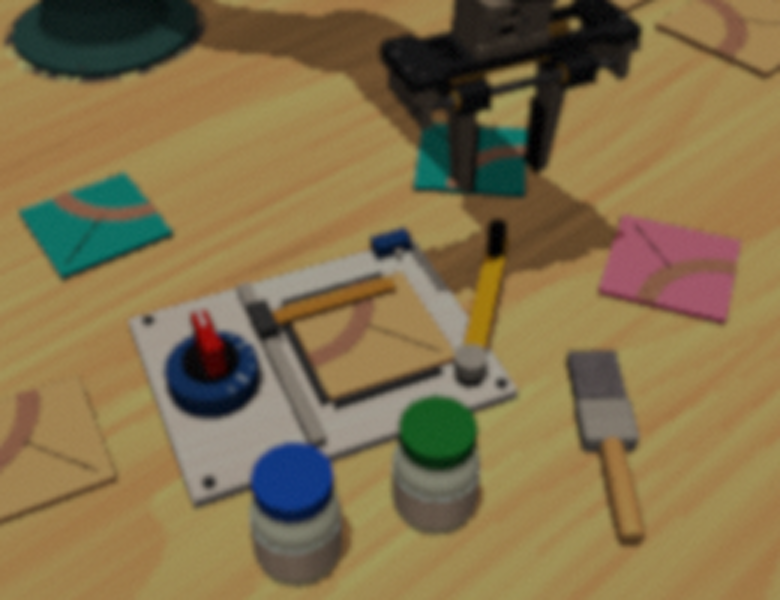

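Fingertips straddle about (501,178), directly in line with the post top (497,224); the geometry agrees, so I'll go down and grip the post.

Call:
send_rows --offset '[[2,-4,-20],[0,0,-25],[0,0,-20],[0,0,-6],[0,0,0],[0,0,0],[0,0,0],[0,0,0]]' --dr '[[0,0,0],[0,0,0],[0,0,0],[0,0,0],[0,0,0],[0,0,0],[0,0,0],[0,0,0]]' --grip '[0.4,0.4,0.4,0.4,0.4,1,1,1]'

```text
clock: 4.28
position: [0.6055, 0.0293, 0.048]
tcp_rot: [0.153, 0.988, 0.0, 0.001]
contact_force: [0.1, -0.9, 0.6]
grip_width: 0.0373
finger_force: 0.0
```

Call:
send_rows --offset '[[0,0,0],[0,0,0],[0,0,0],[0,0,0]]' --dr '[[0,0,0],[0,0,0],[0,0,0],[0,0,0]]' --grip '[1,1,1,1]'

```text
clock: 4.62
position: [0.6044, 0.0292, 0.0465]
tcp_rot: [0.153, 0.988, 0.0, 0.0]
contact_force: [-1.0, 0.7, 2.4]
grip_width: 0.0153
finger_force: 20.0
```

Call:
send_rows --offset '[[-7.9,-6.1,0],[-7.4,-6.8,0],[-6.9,-7.4,0],[-6.3,-7.9,0],[-5.6,-8.4,0],[-4.9,-8.8,0],[0,0,0]]' --dr '[[0,0,0],[0,0,0],[0,0,0],[0,0,0],[0,0,0],[0,0,0],[0,0,0]]' --grip '[1,1,1,1,1,1,1]'

```text
clock: 5.2
position: [0.5631, -0.0193, 0.0462]
tcp_rot: [0.154, 0.988, -0.001, -0.001]
contact_force: [-3.6, 2.4, 6.3]
grip_width: 0.0153
finger_force: 20.0
```

Call:
send_rows --offset '[[-4.2,-9.1,0],[-1.8,-4.7,0],[-1.7,-4.8,0],[0,0,0],[0,0,0]]' --dr '[[0,0,0],[0,0,0],[0,0,0],[0,0,0],[0,0,0]]' --grip '[1,1,1,1,1]'

```text
clock: 5.62
position: [0.5579, -0.0337, 0.0462]
tcp_rot: [0.153, 0.988, 0.001, 0.0]
contact_force: [-0.3, 7.1, 3.8]
grip_width: 0.0154
finger_force: 20.0
```

Call:
send_rows --offset '[[-0.6,-2,0],[-0.6,-2,0],[0,0,0],[0,0,0]]' --dr '[[0,0,0],[0,0,0],[0,0,0],[0,0,0]]' --grip '[1,1,1,1]'

```text
clock: 5.95
position: [0.5579, -0.0339, 0.0463]
tcp_rot: [0.151, 0.988, 0.003, 0.001]
contact_force: [1.7, 14.1, 1.2]
grip_width: 0.0156
finger_force: 20.0
```

Call:
send_rows --offset '[[1,3,0],[0.3,1,0],[0,0,0],[0,0,0],[0,0,0],[0,0,0]]' --dr '[[0,0,0],[0,0,0],[0,0,0],[0,0,0],[0,0,0],[0,0,0]]' --grip '[1,1,0.5,0.5,0.5,0.5]'

```text
clock: 6.45
position: [0.5574, -0.0364, 0.0459]
tcp_rot: [0.154, 0.988, -0.001, -0.0]
contact_force: [0.4, -0.9, -0.3]
grip_width: 0.0396
finger_force: 0.0
```

Call:
send_rows --offset '[[0,0,15],[0,0,30],[0,0,40],[-30,0,20],[-40,0,0],[-40,0,0],[-40,0,0],[0,0,0]]' --dr '[[0,0,0],[0,0,0],[0,0,0],[0,0,0],[0,0,0],[0,0,0],[0,0,0],[0,0,0]]' --grip '[0.5,0.5,0.5,0.5,0.5,0.5,0.5,0.5]'

```text
clock: 7.12
position: [0.3986, -0.0356, 0.1497]
tcp_rot: [0.154, 0.988, 0.0, -0.004]
contact_force: [-0.8, 0.2, 0.2]
grip_width: 0.0457
finger_force: 0.0
```

```bash
python3 - <<'E'
from h import *
S=shots(); st=manip.state(); print(st["position"],st["qpos"].round(2)); T,C=S["top"],S["scene"]
def red(im,x0,x1,y0,y1):
    h=cv2.cvtColor(im["color"],cv2.COLOR_RGB2HSV).astype(int); m=((h[...,0]<6)|(h[...,0]>174))&(h[...,1]>150)&(h[...,2]>90)
    k=np.zeros_like(m);k[y0:y1,x0:x1]=1; ys,xs=np.nonzero(m&k); return np.c_[xs,ys].astype(np.float32)
a,b=red(T,380,412,195,222),red(C,255,285,215,252)
print(len(a),a.mean(0),a.min(0),a.max(0),len(b),b.mean(0)); print("knob",tri(T,(a.min(0)+a.max(0))/2,C,(b.min(0)+b.max(0))/2),cv2.minAreaRect(a))
a=cv2.resize(C["color"][140:270,240:430,::-1],(780,534),interpolation=cv2.INTER_CUBIC); cv2.imwrite("pics/s2.png",a)
b=cv2.resize(T["color"][140:270,270:440,::-1],(780,596),interpolation=cv2.INTER_CUBIC); cv2.imwrite("pics/t2.png",b)
E
```

```text
[ 0.40689608 -0.03537025  0.15152619] [-0.3   0.14  0.33  2.24 -0.07  0.77  1.34]
88 [396.63635 211.59091] [392. 204.] [401. 221.] 59 [268.6271  231.57628]
knob (array([ 0.55191579, -0.22610628,  0.06984232]), np.float64(0.00026274953928159307)) ((396.3235778808594, 212.70591735839844), (6.305926322937012, 18.19017219543457), 14.03624439239502)
```

View pics/s2.png

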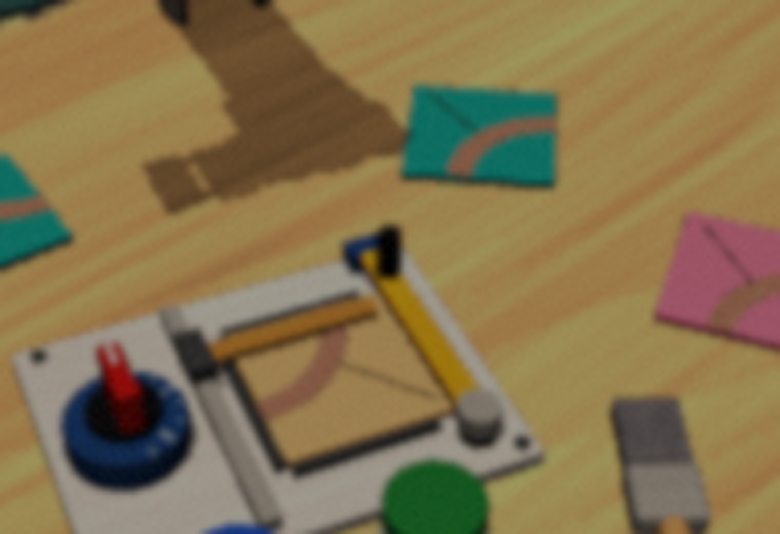

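View pics/t2.png

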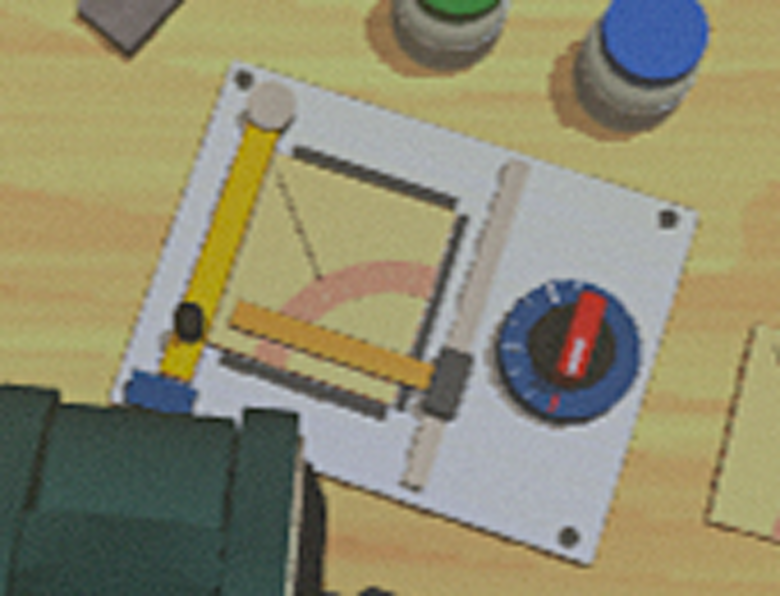

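Both views show the yellow bar lying parallel to the plate's edge, its end seated in the blue catch (top crop (160,390)). Tile, jars and brush have not moved. The knob bar is at (582,335) with its white pointer on the red tick (555,403). I'll go to the knob next.

Call:
send_rows --offset '[[18,-24,0],[18,-24,0],[18,-24,0],[18,-24,0],[18,-24,0],[18,-24,0],[18,-24,0],[19,-23,0]]' --dr '[[0,0,0],[0,0,0],[0,0,0],[0,0,0],[0,0,0],[0,0,0],[0,0,0],[0,0,0]]' --grip '[0.45,0.45,0.45,0.45,0.45,0.45,0.45,0.45]'

```text
clock: 7.88
position: [0.5548, -0.2285, 0.1508]
tcp_rot: [0.153, 0.988, -0.001, 0.0]
contact_force: [0.5, -0.1, 0.7]
grip_width: 0.0505
finger_force: 0.0
```

Call:
send_rows --offset '[[0,0,-20],[0,0,-20],[0,0,-10],[0,0,0],[0,0,0],[0,0,0]]' --dr '[[0,0,0],[0,0,0],[0,0,0],[0,0,0],[0,0,0],[0,0,0]]' --grip '[0.45,0.45,0.45,0.45,0.45,0.45]'

```text
clock: 8.38
position: [0.5536, -0.2263, 0.102]
tcp_rot: [0.153, 0.988, -0.0, 0.001]
contact_force: [0.5, 0.2, -0.1]
grip_width: 0.0505
finger_force: 0.0
```

```bash
python3 - <<'E'
from h import *
S=shots(); st=manip.state(); print(st["position"],st["tcp_rot"].round(4),st["qpos"].round(2)); C=S["scene"]
p=np.load("jig.npy"); print("J axis",p)
print((proj(C,st["position"])-[200,140])*4, (proj(C,[.552,-.227,.074])-[200,140])*4)
cv2.imwrite("pics/s3.png",cv2.resize(C["color"][140:270,200:340,::-1],None,fx=4,fy=4,interpolation=cv2.INTER_CUBIC))
E
```

```text
[ 0.55364402 -0.22613938  0.10243173] [ 1.526e-01  9.883e-01 -1.000e-04  1.100e-03] [ 0.05  0.53  0.37  1.84 -0.26  0.81  1.82]
J axis [ 0.59193834 -0.10341642 -0.30976456]
[[269.09066952 323.71548082]] [[271.61700785 359.64914275]]
```

View pics/s3.png

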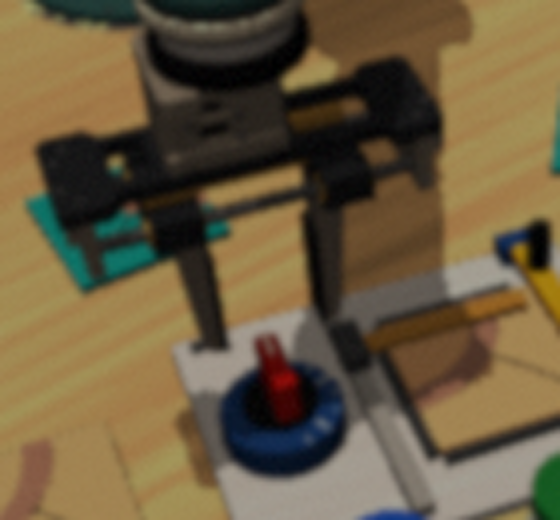

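The fingers straddle the red bar (tips at (207,348) and (330,320), bar top near (270,355)), aligned across its width. The last joint, at 1.82, falls when turning clockwise, so it stays in range.

Call:
send_rows --offset '[[-1.5,-1,-20],[0,0,-20],[0,0,-10],[0,0,-4],[0,0,0],[0,0,0],[0,0,0],[0,0,0]]' --dr '[[0,0,0],[0,0,0],[0,0,0],[0,0,0],[0,0,0],[0,0,0],[0,0,0],[0,0,0]]' --grip '[0.45,0.45,0.45,0.45,0.45,0.7,0.8,1]' --grip_force 45

```text
clock: 9.15
position: [0.5519, -0.2272, 0.0482]
tcp_rot: [0.153, 0.988, -0.0, 0.001]
contact_force: [-0.3, -0.0, 0.5]
grip_width: 0.033
finger_force: 0.0
```

Call:
send_rows --offset '[[0,0,0],[0,0,0],[0,0,0],[0,0,0],[0,0,0]]' --dr '[[0,0,0],[0,0,0],[0,0,0],[0,0,0],[0,0,0]]' --grip '[1,1,1,1,1]'

```text
clock: 9.57
position: [0.5517, -0.2261, 0.0476]
tcp_rot: [0.152, 0.988, 0.001, 0.0]
contact_force: [0.6, 2.3, 3.8]
grip_width: 0.0135
finger_force: 45.0
```

```bash
python3 -c "
from h import *
s=manip.state(); print(s['position'],s['tcp_rot'].round(4),s['contact_force'].round(1),s['ft_torque'].round(2),s['grip_width'],s['finger_force'],s['qpos'].round(2))"
```

```text
[ 0.5516769  -0.22611634  0.04758457] [1.525e-01 9.883e-01 6.000e-04 3.000e-04] [0.6 2.3 3.8] [ 0.72  0.04 -0.02] 0.013489977547117421 44.9987930059433 [ 0.08  0.61  0.34  1.87 -0.29  0.72  1.85]
```

Call:
send_rows --offset '[[0,0,0],[0,0,0],[0,0,0],[0,0,0],[0,0,0],[0,0,0],[0,0,0],[0,0,0]]' --dr '[[0,0,-4],[0,0,-4],[0,0,-4],[0,0,-4],[0,0,-4],[0,0,-4],[0,0,0],[0,0,0]]' --grip '[1,1,1,1,1,1,1,1]'

```text
clock: 10.23
position: [0.5517, -0.2262, 0.0476]
tcp_rot: [0.355, 0.935, 0.0, 0.0]
contact_force: [-0.5, 3.4, 4.7]
grip_width: 0.0135
finger_force: 45.0
```

```bash
cat > st.py <<'E'
from h import *
from scipy.spatial.transform import Rotation as Ro
s=manip.state(); y=Ro.from_quat(s["tcp_rot"]).apply([0,1,0]); print(s['clock'],s['position'].round(4),"yaw_y",np.degrees(np.arctan2(y[1],y[0])).round(2),s['contact_force'].round(1),s['ft_torque'].round(3),s['grip_width'],s['finger_force'],s['qpos'].round(2))
E
python3 st.py
```

```text
10.2333 [ 0.5517 -0.2262  0.0476] yaw_y 48.47 [-0.5  3.4  4.7] [ 0.746  0.031 -0.04 ] 0.013540875929807294 44.99925434589386 [-0.    0.62  0.45  1.87 -0.39  0.73  1.51]
```

One click, with the tool tracking exactly 24°. Two more.

Call:
send_rows --offset '[[0,0,0],[0,0,0],[0,0,0],[0,0,0],[0,0,0],[0,0,0],[0,0,0],[0,0,0]]' --dr '[[0,0,-4],[0,0,-4],[0,0,-4],[0,0,-4],[0,0,-4],[0,0,-4],[0,0,0],[0,0,0]]' --grip '[1,1,1,1,1,1,1,1]'

```text
clock: 10.9
position: [0.5516, -0.2263, 0.0476]
tcp_rot: [0.541, 0.841, 0.0, -0.0]
contact_force: [0.1, 1.8, 5.8]
grip_width: 0.0137
finger_force: 45.0
```

Call:
send_rows --offset '[[0,0,0],[0,0,0],[0,0,0],[0,0,0],[0,0,0],[0,0,0],[0,0,0],[0,0,0]]' --dr '[[0,0,-4],[0,0,-4],[0,0,-4],[0,0,-4],[0,0,-4],[0,0,-4],[0,0,0],[0,0,0]]' --grip '[1,1,1,1,1,1,1,1]'

```text
clock: 11.57
position: [0.5515, -0.2263, 0.0476]
tcp_rot: [0.704, 0.71, 0.0, -0.0]
contact_force: [-0.4, 3.5, 6.2]
grip_width: 0.0139
finger_force: 45.0
```

```bash
python3 st.py; python3 - <<'E'
from h import *
S=shots(); T,C=S["top"],S["scene"]
a=cv2.resize(C["color"][170:265,220:380,::-1],(780,463),interpolation=cv2.INTER_CUBIC); cv2.imwrite("pics/s4.png",a)
cv2.imwrite("pics/t4.png",cv2.resize(T["color"][130:270,260:460,::-1],(780,546),interpolation=cv2.INTER_CUBIC))
E
```

```text
11.5667 [ 0.5515 -0.2263  0.0476] yaw_y 0.47 [-0.4  3.5  6.2] [ 0.606  0.235 -0.082] 0.013866231000434682 44.99941527843475 [-0.15  0.68  0.66  1.88 -0.58  0.78  0.83]
```

View pics/s4.png

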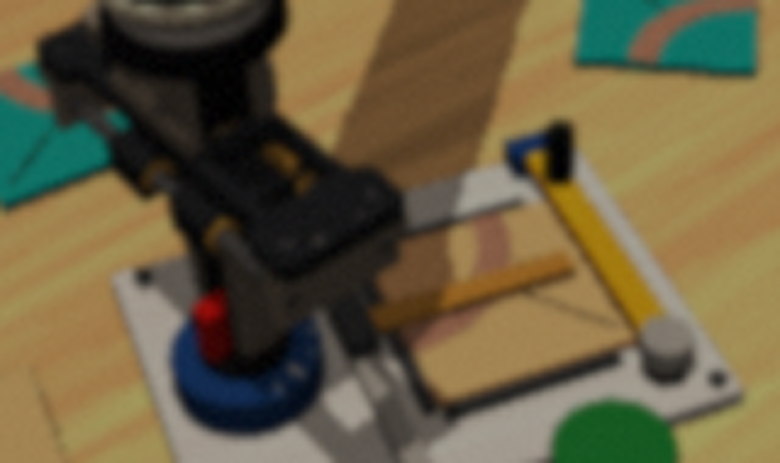

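View pics/t4.png

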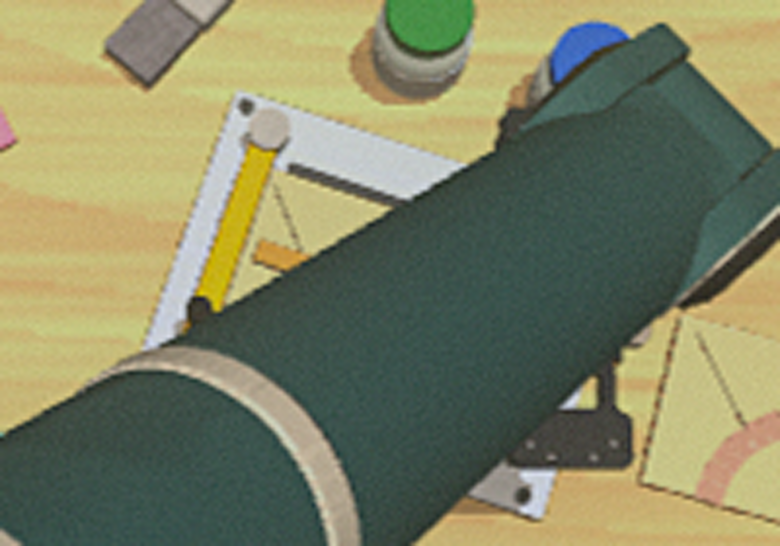

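The keeper is still shut, the tile is seated, and the knob has turned. The guide end moved from px (321.2,208.7) to (326.2,194.1), about 35 mm, against 36 mm for three clicks. The small residual clockwise moment suggests the knob lags a degree or so, so I'll nudge it and check.

Call:
send_rows --offset '[[0,0,0],[0,0,0],[0,0,0],[0,0,0]]' --dr '[[0,0,-1],[0,0,0],[0,0,0],[0,0,0]]' --grip '[1,1,1,1]'

```text
clock: 12.0
position: [0.5514, -0.2263, 0.0476]
tcp_rot: [0.71, 0.704, 0.0, -0.0]
contact_force: [-0.0, 3.0, 6.0]
grip_width: 0.0137
finger_force: 45.0
```

```bash
python3 st.py; python3 - <<'E'
from h import *
C=manip.get_image("scene"); p=np.load("jig.npy"); im=C["color"]
# guide (orange) free end along the jig: blob extent in jig coords, plane z=.029
T=manip.get_image("top")
for n,I in(("scene",C),("top",T)):
    h=cv2.cvtColor(I["color"],cv2.COLOR_RGB2HSV).astype(int)
    uv=proj(I,np.array([[p[0],p[1],.029]]))[0]
    m=(h[...,0]>10)&(h[...,0]<20)&(h[...,1]>165)&(h[...,2]>140)
    ys,xs=np.nonzero(m); Q=np.array([onz(I,(x,y),.029)[:2] for x,y in zip(xs,ys)])-p[:2]
    c,s=np.cos(p[2]),np.sin(p[2]); q=np.c_[Q@[c,s],Q@[-s,c]]*1e3
    q=q[(abs(q[:,0])<50)&(q[:,1]>-50)&(q[:,1]<55)]; print(n,len(q),np.median(q,0).round(1),q.min(0).round(),q.max(0).round())
for f,I in(("pics/scene0.png",C),("pics/top0.png",T)):
    h=cv2.cvtColor(cv2.imread(f),cv2.COLOR_BGR2HSV).astype(int)
    m=(h[...,0]>10)&(h[...,0]<20)&(h[...,1]>165)&(h[...,2]>140)
    ys,xs=np.nonzero(m); Q=np.array([onz(I,(x,y),.029)[:2] for x,y in zip(xs,ys)])-p[:2]
    q=np.c_[Q@[c,s],Q@[-s,c]]*1e3
    q=q[(abs(q[:,0])<50)&(q[:,1]>-50)&(q[:,1]<55)]; print(f,len(q),np.median(q,0).round(1),q.min(0).round(),q.max(0).round())
E
```

```text
12.0 [ 0.5514 -0.2263  0.0476] yaw_y -0.5 [-0.  3.  6.] [0.784 0.185 0.013] 0.013703123321775383 45.00219941139221 [-0.15  0.68  0.66  1.88 -0.58  0.78  0.82]
scene 68 [-2.4  5.4] [ -7. -27.] [ 2. 37.]
top 30 [ 0.4 23.9] [-5. 13.] [ 3. 37.]
  return _methods._mean(a, axis=axis, dtype=dtype,
  ret = um.true_divide(
Traceback (most recent call last):
ValueError: zero-size array to reduction operation minimum which has no identity
```

```bash
python3 -c "
from h import *
print(manip.hand_in())"
```

```text
the job is handed in; nothing more can be done
None
```

I swung the keeper bar shut into its catch, then turned the red knob three clicks clockwise to the third stop and handed in at about 12 s with it still gripped; the line guide moved about 35 mm of the expected 36 mm.

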